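# Stand the long framed picture on the display easel

### The arm

A 6-joint arm with a two-finger parallel gripper is mounted at the origin on the work surface. World frame = base frame: x ahead of the robot, y to its left, z up, the work surface at z = 0. Lengths are in m, angles in rad, forces in N, time in s.
With the tool pointing down it reaches from about 0.325 to 0.9 m from the base axis. Payload 3.5 kg.
Tool frame: the origin (TCP) lies on the mounting face of the last link; the fingertips stand 173 mm ahead of it and the grasp point (between the pads) lies 155 mm ahead of it; z points along the fingers, y is the line along which they close (so a half turn about z gives the same grasp; the last joint's range is limited). The gripper opens to 85 mm and grips with 20 to 120 N. Pads are 22 mm wide; open, the fingers measure 114 mm over their backs; the gripper's body (76 mm by 85 mm) begins 54 mm behind the grasp point. The pads swing forward as they close: fully open they stand 13 mm farther back than shut.
Start: joints at [-1.367, 0.276, -0.026, 1.268, 0, 1.467], TCP at [0.189, -0.596, 0.405] pointing down, gripper open.
Joint ranges: [-3.12, 3.12], [-0.85, 1.88], [-1.08, 1.24], [-1.95, 2.15], [-1.57, 1.53], [-3.14, 3.14]. Speed limits (rad/s): [2.57, 2.57, 3.14, 3.14, 3.14, 3.14].

### API

Orientations are given as a 3x3 rotation matrix whose columns are the frame's x, y, z axes.
In Python, from cell import robot, kinematics, monitor, cams gives the robot as it stands. The module is installed in compiled form; this text tells all that it offers. Calls block until the motion is done:
- robot.move_ptp(position, orientation): joint-space move of the TCP to a pose.
- robot.move_l(position, frame=None, speed=0.15, stop_force=None): straight line of the TCP; frame=None keeps the orientation; speed is the mean speed in m/s. With stop_force (N) it stops when the force on the tool has changed by that much, and returns True; else False.
- robot.set_joints(angles): joint-space move.
- robot.set_gripper(opening, force=None): finger opening in m; force is the grip in N (None keeps the last); returns when the fingers have stopped.
- robot.dwell(seconds).
- kinematics.ik(position, orientation): joint angles nearest the present ones, or None.
- monitor.sense(): the state.
- cams.capture(name): name is "side" or "top" or "wrist"; returns a dict with "color" (400x640x3 uint8, blue, green, red), "fovy" (degrees; the focal length in pixels is half the picture's height over the tangent of half this angle, whatever the lens; pixels are square), "cx", "cy" (the principal point, pixels), "world_to_cam" (4x4, takes a point from world to camera coordinates). Camera axes: x right, y down, z forward; pixel columns grow to the right and rows downward; lengths in m; the calibration is good to about 2 mm. A picture is of the moment at which its call begins. There is no depth.
A pose or a line that the arm cannot do raises robot.IKError and nothing moves.
- robot.hand_in(): hands the job in; it is judged then, once.
The state is a dict: "time_s": time; "q": joint angles; "joint_velocities": joint speeds; "joint_torque": joint torques, N m; "ee_pos": TCP position; "ee_rot": TCP orientation; "force": force on the tool from outside, world axes, zero at the start; "moment": the same for the moment, N m; "grip_width": finger opening in m; "gripper_force": force on a finger pad.
Only numpy, scipy, OpenCV 4.12 (cv2) and the standard library are available. Lean on these libraries where they do the work, as an engineer would, in place of code of your own. Each camera call takes 0.05 s, during which the arm holds its last target. There are 200 camera calls.

### The job

Put the longer of the two framed pictures on display: pinch it by the two brass studs at its top end, lift it clear, loosen the grip so that its foot swings down under its own weight, and tighten again once it hangs straight down. Then, still holding it, set its foot on the small easel's ledge behind the lip, lean it back against the upright, and let go, so that it stands centred and square, top up and picture facing out over the lip. The varnish is fresh: the frame must not touch the tabletop, and leave everything else where it is.

Things in the scene. Friction and masses are not known exactly. Their poses are not given: they have to be found in the camera images.
- frame: Long framed picture: dark wood, 150 x 52 x 16 thick, 0.17 to 0.28 kg, lying face up on a fixed drying block (75 x 32 x 20 high, so the frame's sides overhang it). Origin: centre of its back face. Own x runs along its length from foot to top, y across, z out of the picture face (up at the start). A brass hanging tab sticks out 8 from the top end.
- frame_mid (a point): Centre of the long frame, half-way through its thickness (8 above its back face, 28 above the table at the start); axes as frame.
- frame_studs (a point): Midway between the long frame's two round brass side studs, 12 from its top end (63 from its centre), mid-thickness, 28 above the table at the start. Studs: flat-ended, 10 across, 3 proud of each side, 58 over both. Pinched there at 40 N the frame stays level, at 25 N it may droop; at 5 to 7 N it swings about the studs by its weight, slipping down 3 to 12 (a small shake frees it); at 3 N it may drop out.
- frame_foot (a point): Centre of the long frame's foot (bottom) end face, 138 from the studs; axes as frame.
- frame_face (a point): Centre of the long frame's picture face, 16 out from its back face; axes as frame.
- rest: The leaning part of the small fixed easel. Origin: where the upright's front surface meets the ledge, midway across, 32 above the table. Own z runs up the upright, which leans back 18 degrees; x points forward over the lip, to the viewer; y along the ledge. Upright 24 wide, 10 thick, 110 long. Ledge 80 wide, top at own z = 0, square to the upright. A thin leg stands behind the upright.
- lip (a point): Middle of the lip's top inner edge, at 30, 0, 12 in the axes of rest: the channel behind the lip is 30 deep from the upright and 12 high. Axes as rest. Beside and behind the upright there is free room for fingers.
- small_frame_mid (a point): Centre of the short framed picture, 100 x 52 x 16, made alike, lying on its own drying block; not to be moved. Half-way through its thickness, 28 above the table.
- marker: Marker pen lying on the table, 133 x 18 x 18 (along its x); origin under its middle.
- eraser: Board eraser, 130 (x) x 52 x 36 high; origin under its centre.
- jar: White jar of brushes, 72 in diameter, 100 high, brushes up to 180 high; origin under its centre.
- clip: Dark steel bulldog clip, 50 (x) x 24 x 16 high with a wire handle on its +y side; origin under its body's centre.
- tape: Roll of tape lying flat, 90 in diameter, 22 high; origin under its centre.
- sharpener: Metal pencil sharpener, 26 (x) x 18 x 13 high; origin under its centre.
There are look-alikes about, which are no part of the job. What is shaped like the part that bears rest but red or turquoise is not meant.

How it is judged:
By the outcome, as a careful person would: the job done as asked, in the order asked, and still so for the second after the job is handed in, with the robot touching nothing.
It also fails if it takes over 53 s, if anything falls off the work surface, if the arm or the gripper's body presses on something with over 40 N, if the wrist force passes 120 N, or if a joint passes its speed limit or range.

## Working session

There is one attempt and no reset: what is moved stays moved. The work goes in short steps, each a Python script; the robot and the scene stay as the last script left them, time stands still between calls to the robot, and variables do not carry over. Pictures are saved under pics/ and viewed, at most 10 in all, crops included, and the job is handed in when it is done.

```bash
mkdir -p pics
cat > h.py <<'E'
import numpy as np, cv2
from cell import robot, kinematics, monitor, cams
def cap(n,f=None):
    d=cams.capture(n)
    if f: cv2.imwrite('pics/'+f,d['color']); np.savez('pics/'+f[:-4],**d)
    return d
def load(f): return dict(np.load('pics/'+f+'.npz'))
def proj(d,P):
    P=np.atleast_2d(P); T=d['world_to_cam']; c=P@T[:3,:3].T+T[:3,3]
    f=200/np.tan(np.radians(float(d['fovy']))/2)
    return np.c_[f*c[:,0]/c[:,2]+d['cx'],f*c[:,1]/c[:,2]+d['cy']]
def ray(d,uv):
    f=200/np.tan(np.radians(float(d['fovy']))/2); T=d['world_to_cam']
    r=T[:3,:3].T@np.array([(uv[0]-d['cx'])/f,(uv[1]-d['cy'])/f,1]); return -T[:3,:3].T@T[:3,3], r/np.linalg.norm(r)
def atz(d,uv,z):
    o,r=ray(d,uv); return o+r*(z-o[2])/r[2]
def tri(l):
    A=np.zeros((3,3));b=np.zeros(3)
    for d,uv in l:
        o,r=ray(d,uv);M=np.eye(3)-np.outer(r,r);A+=M;b+=M@o
    return np.linalg.solve(A,b)
E
python3 - <<'E'
from h import *
for n in("top","side","wrist"):
    d=cap(n,n+'0.png'); T=d['world_to_cam']; print(n,d['fovy'],d['cx'],d['cy'],-T[:3,:3].T@T[:3,3],T[2,:3])
a=[cv2.imread(f'pics/{n}0.png') for n in("top","side")]
E
```

```text
top 52.34514898955713 321.5712338882991 199.32435579924177 [0.47476296 0.01055027 1.01472726] [ 0.06167112 -0.03096162 -0.99761618]
side 44.387905179760125 325.2614479971092 202.53662915747876 [0.46951776 0.97636017 0.70180609] [ 0.05331193 -0.84044997 -0.53926031]
wrist 65.6932788206811 319.8445053934369 200.51925087389017 [ 0.26445086 -0.57049022  0.37414621] [-0.29882794 -0.09367205 -0.94969859]
```

View pics/top0.png

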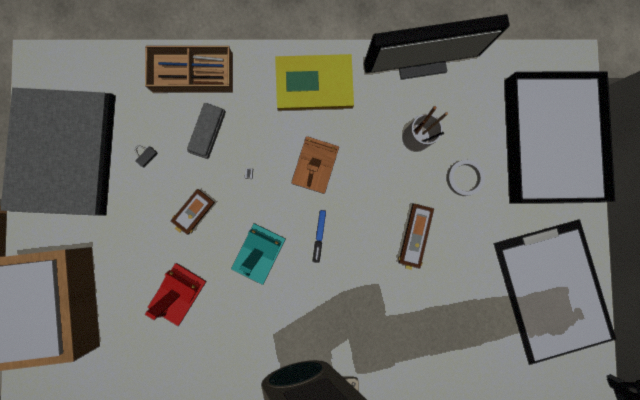

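View pics/side0.png

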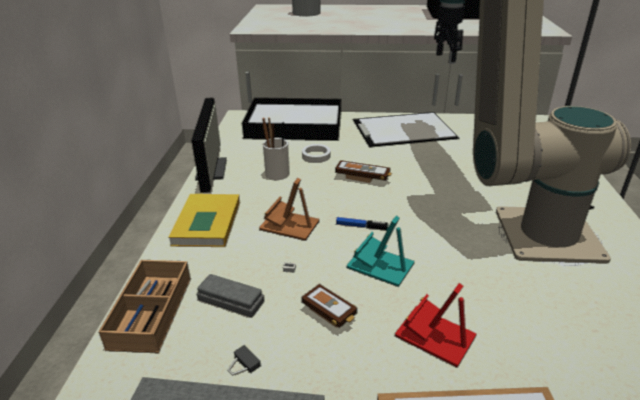

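Top view: candidates are the long frame at (416,236), the short frame at (193,211), and the easels: wood (315,165), turquoise (259,253), red (176,293). I choose the long frame and the wood easel, and check both in a close crop.

Run:
```python
from h import *
t=cv2.imread('pics/top0.png');s=cv2.imread('pics/side0.png')
def c(i,u,v,w,h,k): return cv2.resize(i[v:v+h,u:u+w],None,fx=k,fy=k,interpolation=cv2.INTER_CUBIC)
a=np.hstack([c(t,380,195,66,50+30,6)[:,:396],c(t,285,128,66,80,6)[:,:396]])
# side 400x?
b=np.hstack([c(s,325,152,80,22,5)[:110],c(s,252,172,78,22,5)])
cv2.imwrite('pics/c1.png',a)
cv2.imwrite('pics/c2.png',np.hstack([c(s,325,150,80,75,5),c(s,252,170,78,75,5)]))
```

```text
(no output)
```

View pics/c1.png

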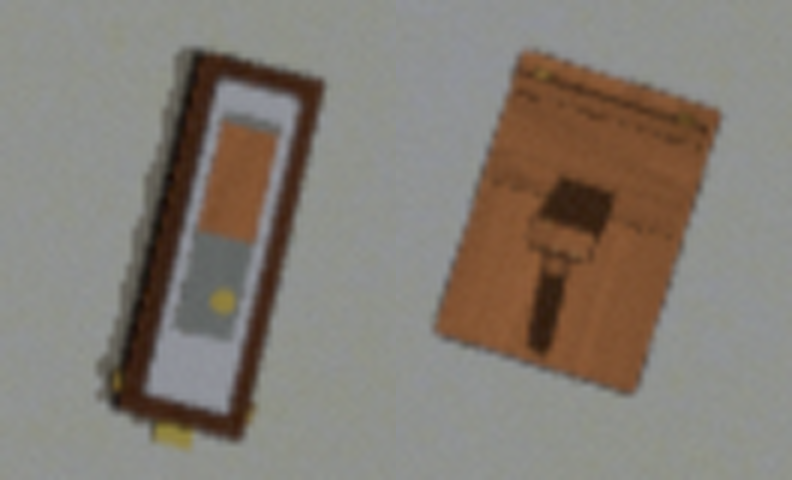

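View pics/c2.png

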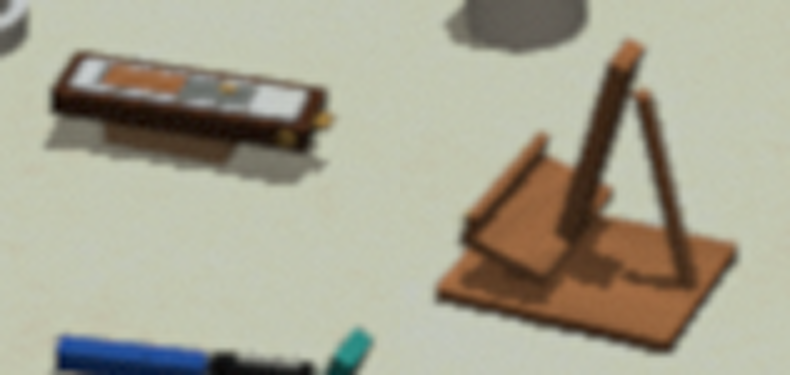

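The crops show the long frame with its studs and tab at the robot end, and the natural-wood easel with its lip on the far side and its upright leaning toward the robot. The swing will therefore bring the face to +x, over the lip. Next I fit both poses.

```bash
cat >> h.py <<'E'
from scipy.optimize import least_squares
def Rz(a): c,s=np.cos(a),np.sin(a); return np.array([[c,-s,0],[s,c,0],[0,0,1.]])
def Ry(a): c,s=np.cos(a),np.sin(a); return np.array([[c,0,s],[0,1,0],[-s,0,c]])
def fitpose(obs,z,tilt,p0):
    # obs: list of (cam,local_pts,uv); unknown x,y,yaw
    def W(p,L): return (Rz(p[2])@Ry(tilt)@np.atleast_2d(L).T).T+[p[0],p[1],z]
    fun=lambda p: np.concatenate([(proj(d,W(p,L))-uv).ravel() for d,L,uv in obs])
    r=least_squares(fun,p0,loss='soft_l1'); return r.x, fun(r.x).reshape(-1,2)
E
python3 - <<'E'
from h import *
t=load('top0');s=load('side0')
tf=lambda a:np.array([380,195])+(np.array(a)+.5)/6-.5
sf=lambda a:np.array([325,150])+(np.array(a)+.5)/5-.5
te=lambda a:np.array([285,128])+(np.array(a)-[396,0]+.5)/6-.5
se=lambda a:np.array([252,170])+(np.array(a)-[400,0]+.5)/5-.5
# frame; local x to top (toward robot). face z=.016; left in top = +y world = frame -y
L=np.array([[-75,26,16],[-75,-26,16],[75,-26,16],[75,26,16]])*1e-3
uv=tf([[323,80],[203,55],[122,402],[240,438]])   # world +y is left; frame x=-X => frame y=-Y => left is frame -y
uvs=sf([[82,53],[53,92],[308,125],[328,92]])
for ob in ([(t,L,uv)],[(s,L,uvs)],[(t,L,uv),(s,L,uvs)]):
    p,r=fitpose(ob,.02,0,[.4,-.2,3.0]); print('frame',p.round(4),r.round(1).tolist())
L2=np.array([[0,12,110],[0,-12,110]])*1e-3
Lt=np.array([[0,12,110],[0,-12,110],[-10,12,110],[-10,-12,110],[0,12,0],[0,-12,0]])*1e-3
uvt=te([[538,222],[602,240],[530,245],[592,263],[562,177],[613,190]])
uvs=se([[612,64],[626,41],[632,72],[643,47],[482,222],[549,140]])
Ls=np.array([[0,12,110],[0,-12,110],[-10,12,110],[-10,-12,110],[30,40,12],[30,-40,12]])*1e-3
for ob in ([(t,Lt,uvt)],[(s,Ls,uvs)],[(t,Lt,uvt),(s,Ls,uvs)]):
    p,r=fitpose(ob,.032,-np.radians(18),[.55,0,0.]); print('rest',p.round(4),r.round(1).tolist())
E
```

```text
frame [ 0.4464 -0.2482  2.8822] [[0.6, -0.4], [-0.1, -1.5], [-0.9, 1.2], [0.3, 0.4]]
frame [ 0.44   -0.2491  2.8611] [[-0.6, -0.5], [-0.5, -0.2], [0.4, 1.6], [0.7, -0.4]]
frame [ 0.4433 -0.2483  2.8852] [[0.6, 0.8], [-0.2, -0.2], [-0.7, 2.5], [0.5, 1.7], [-2.1, -0.2], [-1.6, 0.2], [-0.5, 1.4], [-0.6, -0.6]]
rest [ 0.6353 -0.009  -0.2724] [[-0.2, -0.4], [-0.2, -0.5], [0.0, 0.2], [0.3, 0.1], [-0.5, 0.1], [0.6, 0.5]]
rest [ 0.6322 -0.0079 -0.2781] [[-0.4, -0.2], [0.8, -0.5], [-0.5, 0.1], [1.2, 0.1], [-0.4, 0.5], [-0.2, -0.1]]
rest [ 0.6341 -0.0091 -0.2799] [[-0.3, 0.1], [-0.3, 0.1], [-0.1, 0.7], [0.2, 0.6], [-0.4, 0.6], [0.6, 1.0], [-1.2, -0.4], [0.0, -0.8], [-1.3, -0.2], [0.4, -0.2], [-1.1, 0.2], [-0.9, -0.3]]
```

Run:
```python
from h import *
st=monitor.sense(); print(st['time_s'],st['ee_rot'].round(2).tolist() if hasattr(st['ee_rot'],'round') else st['ee_rot'],st['grip_width'])
yaw=2.883; f=np.array([.445,-.2483,.028]); xf=np.array([np.cos(yaw),np.sin(yaw),0]); yf=np.array([-xf[1],xf[0],0]); st_=f+.063*xf
pr=np.array([.6345,-.009,.032]); R=Rz(-.276)@Ry(-np.radians(18))
for sg in(1,-1):
    y=sg*yf; z=np.array([0,0,-1.]); Ro=np.c_[np.cross(y,z),y,z]
    y2=-sg*R[:,1]; z2=-R[:,2]; Ro2=np.c_[np.cross(y2,z2),y2,z2]
    for P,o in((st_+[0,0,.15],Ro),(st_+[0,0,.4],Ro),(pr+R@[.01,0,.29],Ro2),(pr+R@[.01,0,.37],Ro2)):
        q=kinematics.ik(P,o); print(sg,None if q is None else np.round(q,2))
y=yf if Rz(0)is None else None
# go look: choose tool y nearest the present
sg=1 if np.dot(np.array(st['ee_rot'])[:,1],yf)>0 else -1
y=sg*yf; z=np.array([0,0,-1.]); Ro=np.c_[np.cross(y,z),y,z]; print('sg',sg)
robot.move_ptp(st_+[0,0,.34],Ro)
d=cap('wrist','w1.png')
T=d['world_to_cam'];print(-T[:3,:3].T@T[:3,3],T[2,:3])
L=np.array([[-75,26,16],[-75,-26,16],[75,-26,16],[75,26,16]])*1e-3
print(proj(d,(Rz(yaw)@L.T).T+[.445,-.2483,.02]).round(0).tolist())
```

```text
0.15 [[0.95, 0.3, -0.0], [0.3, -0.95, 0.0], [0.0, -0.0, -1.0]] 0.08526886098381499
1 [-0.69  0.22 -0.66  0.7   0.    2.71]
1 [-0.69 -0.05 -0.35  1.27  0.    2.71]
1 [-0.08  0.12 -0.45  0.69 -0.06 -2.96]
1 [-0.07  0.02 -0.39  0.85 -0.06 -2.95]
-1 [-0.69  0.22 -0.66  0.7   0.   -0.43]
-1 [-0.69 -0.05 -0.35  1.27  0.   -0.43]
-1 [-0.08  0.12 -0.45  0.69 -0.06  0.19]
-1 [-0.07  0.02 -0.39  0.85 -0.06  0.2 ]
sg 1
[ 0.46116646 -0.25294757  0.33884526] [-0.30204001  0.07883402 -0.95003001]
[[349.0, 28.0], [289.0, 28.0], [294.0, 193.0], [345.0, 193.0]]
```

View pics/w1.png

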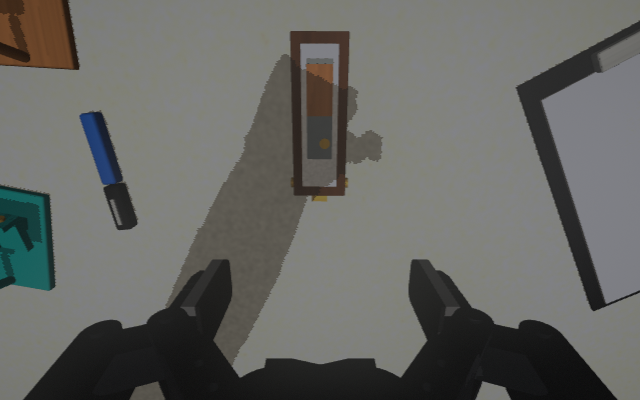

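Wrist view: the frame's face corners lie at (291,32), (350,32), (345,194) and (296,194), 1–4 px from the prediction. The studs and tab are at the near end, as expected. I fuse this with the other views and grasp, with the half-turned tool because joint 6 needs that later.

```bash
cat > fit2.py <<'E'
from h import *
t=load('top0');s=load('side0');w=load('w1')
L=np.array([[-75,26,16],[-75,-26,16],[75,-26,16],[75,26,16]])*1e-3
tf=lambda a:np.array([380,195])+(np.array(a)+.5)/6-.5
sf=lambda a:np.array([325,150])+(np.array(a)+.5)/5-.5
uv=tf([[323,80],[203,55],[122,402],[240,438]]);uvs=sf([[82,53],[53,92],[308,125],[328,92]][::1])
uw=np.array([[349.5,31],[290.5,31],[294.5,194],[345.5,194]])
p,r=fitpose([(w,L,uw)],.02,0,[.4,-.2,2.9]);print('w',p.round(4),r.round(1).tolist())
pf,r=fitpose([(t,L,uv),(s,L,uvs),(w,L,uw)],.02,0,[.4,-.2,2.9]);print('all',pf.round(4))
E
python3 - <<'E'
from fit2 import *
x,y,yaw=pf if abs(pf-p).max()<.01 else (_ for _ in ()).throw(SystemExit('disagree'))
xf=np.array([np.cos(yaw),np.sin(yaw),0]); yf=np.array([-xf[1],xf[0],0]); S=np.array([x,y,.028])+.063*xf
yt=-yf; z=np.array([0,0,-1.]); Ro=np.c_[np.cross(yt,z),yt,z]
robot.move_ptp([S[0],S[1],.27],Ro)
print('hit',robot.move_l([S[0],S[1],.179],speed=.1,stop_force=15))
cap('side','s1.png')
print(robot.set_gripper(.05,60))
m=monitor.sense(); print(m['time_s'],m['grip_width'],m['gripper_force'],np.round(m['force'],1),S.round(4),yaw)
cap('side','s2.png')
a=cv2.imread('pics/s1.png')[110:210,320:420];b=cv2.imread('pics/s2.png')[110:210,320:420]
cv2.imwrite('pics/s12.png',cv2.resize(np.hstack([a,b]),None,fx=4,fy=4,interpolation=cv2.INTER_CUBIC))
E
```

```text
w [ 0.4432 -0.2487  2.8827] [[0.3, -0.5], [-0.3, -0.5], [0.1, 0.9], [-0.1, 0.9]]
all [ 0.4432 -0.2487  2.883 ]
hit False
False
5.8917 0.055856817216541885 62.802733182907104 [-0.   0.6  3. ] [ 0.3823 -0.2326  0.028 ] 2.8830067780920388
```

View pics/s12.png

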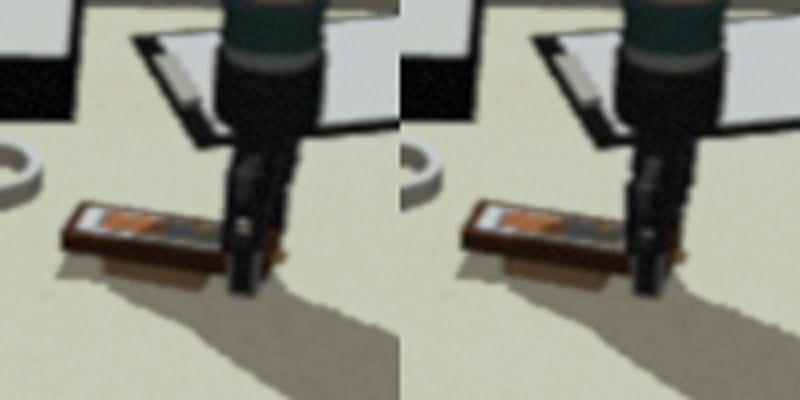

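Pads are on the studs (in the crop the finger lies over the top end; width 55.9 mm, force 63 N). I lift, then loosen to let it swing.

Run:
```python
from h import *
p=np.array(monitor.sense()['ee_pos'])
robot.move_l(p+[0,0,.05],speed=.06)
robot.move_l(p+[0,0,.26],speed=.15)
cap('side','s3a.png')
robot.set_gripper(.05,6); robot.dwell(.8)
q=p+[0,0,.26]
m=monitor.sense(); print(m['time_s'],m['grip_width'],m['gripper_force'],np.round(m['force'],1))
cap('side','s3.png'); cap('wrist','w3.png'); 
a=[cv2.imread(f'pics/{n}.png')[20:200,310:470] for n in('s3a','s3')]
w=cv2.resize(cv2.imread('pics/w3.png'),None,fx=.5,fy=.5)
b=cv2.resize(np.hstack(a),None,fx=2,fy=2)
cv2.imwrite('pics/m3.png',np.vstack([b,np.pad(w,((0,0),(0,b.shape[1]-320),(0,0)))]))
```

```text
9.55 0.05567520885837499 63.77270579338074 [ 0.4  0.9 -2.7]
```

View pics/m3.png

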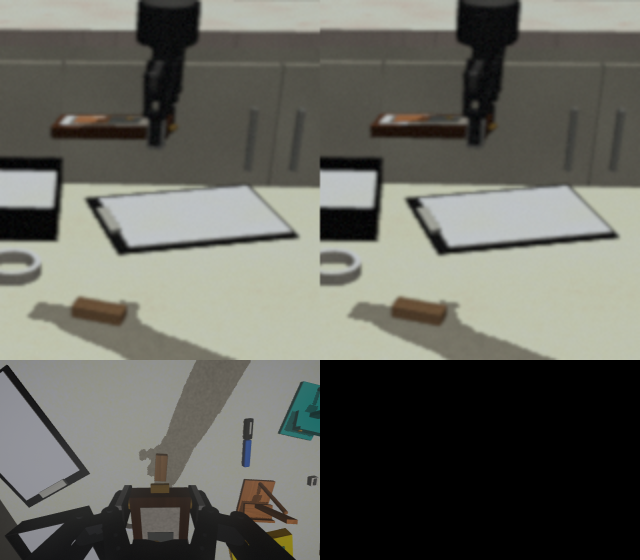

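Lifted level, but the grip stayed at 64 N: the 6 N command had no effect, since the gripper's range is 20–120 N. I loosen by small opening steps while watching the pad force.

Run:
```python
from h import *
def rd(tag):
    m=monitor.sense(); print(tag,round(m['time_s'],2),round(m['grip_width']*1e3,2),round(m['gripper_force'],1)); return m['gripper_force']
robot.set_gripper(.05,20); rd('f20')
w=monitor.sense()['grip_width']
for i in range(12):
    robot.set_gripper(w+i*1e-4); 
    if rd(round((w+i*1e-4)*1e3,2))<9: break
```

```text
f20 9.87 55.64 63.8
55.64 10.08 55.95 62.7
55.74 10.3 56.04 60.1
55.84 10.52 55.95 57.4
55.94 10.73 55.98 54.8
56.04 10.95 56.22 52.1
56.14 11.17 56.47 49.5
56.24 11.38 56.32 46.8
56.34 11.6 55.97 44.2
56.44 11.82 56.52 41.5
56.54 12.03 56.25 38.8
56.64 12.25 56.68 36.2
56.74 12.47 57.03 33.5
```

Run:
```python
from h import *
def rd(tag):
    m=monitor.sense(); print(tag,round(m['time_s'],2),round(m['grip_width']*1e3,2),round(m['gripper_force'],1)); return m['gripper_force']
c=57.5e-3; robot.set_gripper(c); f=rd('a')
for i in range(4):
    if f<6.8: break
    c+=max(min((f-6.2)/26500,2e-4),3e-5); robot.set_gripper(c); f=rd(round(c*1e3,3))
if 4.9<f<7:
    p=np.array(monitor.sense()['ee_pos'])
    robot.dwell(.5)
    cap('side','s4a.png'); 
rd('end'); 
cap('side','s4.png')
cv2.imwrite('pics/m4.png',cv2.resize(cv2.imread('pics/s4.png')[20:200,310:470],None,fx=3,fy=3,interpolation=cv2.INTER_CUBIC))
print('c',c)
```

```text
a 12.68 57.3 13.0
57.7 12.9 57.75 7.5
57.75 13.12 57.79 6.1
end 13.67 57.83 6.1
c 0.0577501580807398
```

View pics/m4.png

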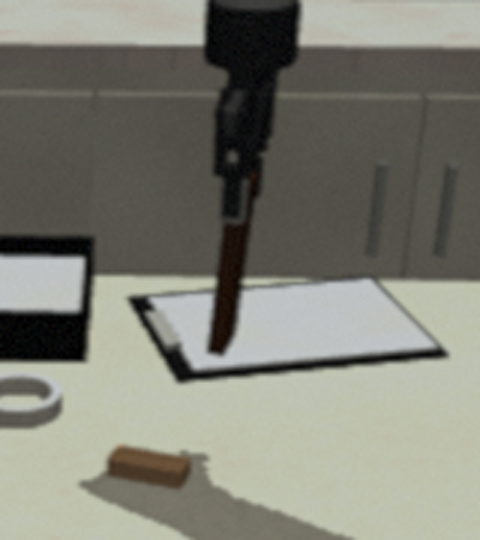

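It has swung down; the foot at crop (218,350) still looks a little off vertical. I give it a small shake, then tighten and measure.

```bash
cat > track.py <<'E'
from h import *
# hanging frame: params foot-angle a (tilt from vertical about yaw y axis), drop, fwd -> foot corners
E
python3 - <<'E'
from h import *
p=np.array(monitor.sense()['ee_pos']); R=np.array(monitor.sense()['ee_rot'])
d=load('s4'); g=p-[0,0,.155]
u=proj(d,[g,g-[0,0,.14]]); print('vertical px slope deg',np.degrees(np.arctan2(*(u[1]-u[0]))),u.round(1).tolist())
x=R[:,0]
for k in(1,-1,1,-1): robot.move_l(p+k*.004*x,speed=.06)
robot.move_l(p,speed=.05); robot.dwell(.5)
m=monitor.sense(); print(m['time_s'],m['gripper_force'],m['grip_width'])
cap('side','s5.png'); cap('top','t5.png')
robot.set_gripper(.05,60); m=monitor.sense(); print(m['time_s'],m['gripper_force'],m['grip_width'])
cap('side','s6.png')
cv2.imwrite('pics/m5.png',cv2.resize(np.hstack([cv2.imread(f'pics/{n}.png')[20:170,360:420] for n in('s4','s5','s6')]),None,fx=4,fy=4,interpolation=cv2.INTER_CUBIC))
E
```

```text
vertical px slope deg -3.723324171608148 [[389.1, 84.6], [385.8, 135.4]]
15.5667 6.08834981918335 0.05746576308361842
15.8833 63.664069175720215 0.055847107370795894
```

View pics/m5.png

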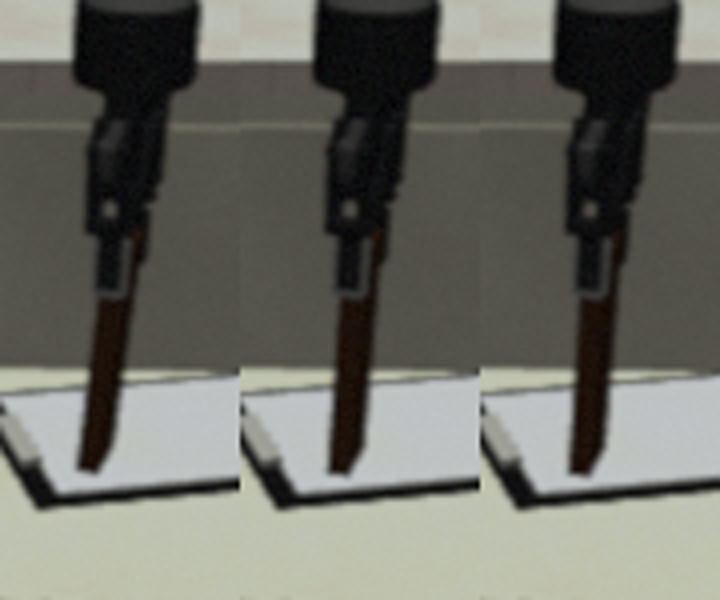

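Panel 3 shows the frame hanging almost vertically: foot near corners at crop (571,472) and (593,475), front edge at (585,300). I compute the residual tilt and drop.

Run:
```python
from h import *
d=load('s6'); m=monitor.sense(); g=np.array(m['ee_pos'])-[0,0,.155]
yaw=2.883; xf=np.array([np.cos(yaw),np.sin(yaw),0]); n=-xf; l=np.array([xf[1],-xf[0],0])
P=lambda a:np.array([360,20])+(np.array(a)-[480,0]+.5)/4-.5
obs=P([[571,471],[593,475],[605,447],[585,300],[614,300]])
def model(p):
    fw,dr,th=p; up=np.cos(th)*np.array([0,0,1.])-np.sin(th)*n; f=np.cos(th)*n+np.sin(th)*np.array([0,0,1.])
    o=g+fw*n-dr*np.array([0,0,1.])
    q=lambda a,b,c:o+a*up+b*f+c*l
    pts=[q(-.138,.008,.026),q(-.138,-.008,.026),q(-.138,-.008,-.026)]
    e=[(q(-.03,.008,.026),q(-.12,.008,.026)),(q(-.03,-.008,.026),q(-.12,-.008,.026))]
    return pts,e
def fun(p):
    pts,e=model(p); r=list((proj(d,pts)-obs[:3]).ravel())
    for (a,b),o in zip(e,obs[3:]):
        A,B=proj(d,[a,b]); t=(o[1]-A[1])/(B[1]-A[1]); r.append(A[0]+t*(B[0]-A[0])-o[0])
    return np.array(r)
r=least_squares(fun,[0,.005,0]); print('fwd,drop,th(+ = foot forward)',r.x[:2].round(4),np.degrees(r.x[2]).round(2),fun(r.x).round(1))
```

```text
fwd,drop,th(+ = foot forward) [-0.0085 -0.0019] 2.47 [-0.7  0.3 -0.2  0.3  0.8 -0.6  0.5 -0.4]
```

```bash
cat > place.py <<'E'
from h import *
PR=np.array([.6343,-.009,.032]); YAW=-.278; R=Rz(YAW)@Ry(-np.radians(18))
def tool(lean):   # tool orientation with frame-plane up leaning back by lean (rad)
    Q=Rz(YAW)@Ry(-lean); y=Q[:,1]; z=-Q[:,2]; return np.c_[np.cross(y,z),y,z],Q
def pose(foot,lean,th=np.radians(1.8),fw=-.005,dr=.0):
    # foot: desired foot-centre in rest axes; returns TCP pos, orientation. lean = frame lean
    O,T=tool(lean-th); F=Rz(YAW)@Ry(-lean)
    G=PR+R@np.array(foot)+F@[0,0,.138]-T@[fw,0,-dr]
    return G+T@[0,0,.155],O
E
python3 - <<'E'
from place import *
p=np.array(monitor.sense()['ee_pos'])
robot.move_l(p+[0,0,.06],speed=.2)
ln=np.radians(17)
robot.move_ptp(*pose([.022,0,.135],ln))
P,O=pose([.016,0,.04],ln); robot.move_l(P,frame=O,speed=.12)
robot.dwell(.2); m=monitor.sense(); print(m['time_s'],np.round(m['force'],1),m['grip_width'])
cap('side','s7.png'); cap('top','t7.png')
s=cv2.imread('pics/s7.png')[130:250,245:345]; t=cv2.imread('pics/t7.png')[115:215,270:370]
cv2.imwrite('pics/m7.png',np.hstack([cv2.resize(s,(400,480),interpolation=cv2.INTER_CUBIC),cv2.resize(np.pad(t,((0,20),(0,0),(0,0))),(400,480),interpolation=cv2.INTER_CUBIC)]))
E
```

```text
18.7167 [-0.1 -0.6 -1.6] 0.055377249512240184
```

View pics/m7.png

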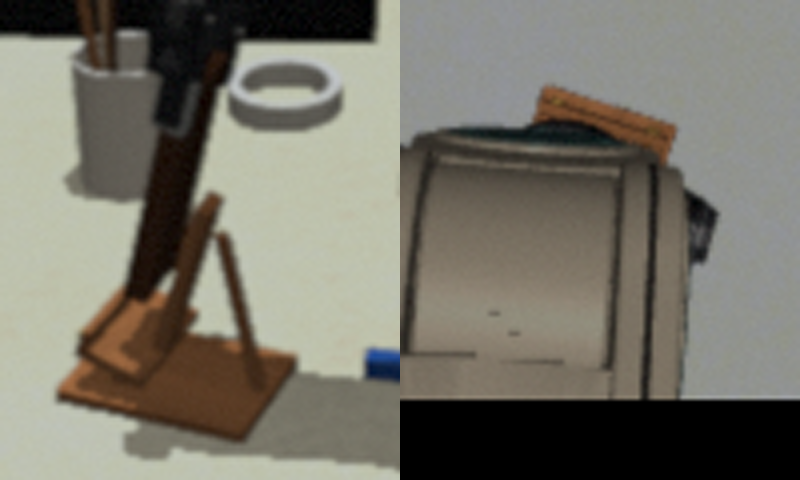

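Side crop: foot corners at (128,290), (148,300) and about (172,268), above the channel and behind the lip. I fit the foot's place relative to the easel from this same camera, so that its bias cancels.

```bash
cat > fit7.py <<'E'
from h import *
d=load('s7')
PRS=np.array([.6322,-.0079,.032]); RS=Rz(-.2781)@Ry(-np.radians(18))
P=lambda a:np.array([245,130])+(np.array(a)+.5)/4-.5
def fit(d,foot,edges,y=0.,P=P):
    obs=P(foot); eo=P(edges)
    def fun(p):
        c=np.array([p[0],y,p[1]]); F=Ry(-p[2])  # extra lean relative to upright
        q=lambda a,b,l:PRS+RS@(c+F@np.array([b,l,a]))
        r=list((proj(d,[q(0,.008,.026),q(0,-.008,.026),q(0,-.008,-.026)])-obs).ravel())
        for b,o in zip((.008,-.008),eo):
            A,B=proj(d,[q(.02,b,.026),q(.11,b,.026)]); t=(o[1]-A[1])/(B[1]-A[1]); r.append(A[0]+t*(B[0]-A[0])-o[0])
        return np.array(r)
    r=least_squares(fun,[.016,.03,0]); return r.x[:2].round(4),np.degrees(r.x[2]).round(2),fun(r.x).round(1)
E
python3 - <<'E'
from fit7 import *
for y in(-.004,0,.004): print(y,fit(d,[[128,291],[148,301],[177,268]],[[155,135],[186,135]],y))
L=np.array([[0,12,110],[0,-12,110],[-10,12,110],[0,12,0],[30,40,12],[30,-40,12]])*1e-3
print(((proj(d,PRS+(RS@L.T).T)-[245,130]+.5)*4-.5).round(0).tolist())
print(monitor.sense()['time_s'])
E
```

```text
-0.004 (array([0.0163, 0.0392]), np.float64(-3.93), array([-1.2,  0.9, -0.1,  0.9,  1.2, -1.8,  0.4, -0.3]))
0 (array([0.0153, 0.0424]), np.float64(-3.92), array([-1.3,  0.9, -0.1,  0.9,  1.2, -1.9,  0.4, -0.2]))
0.004 (array([0.0144, 0.0457]), np.float64(-3.9), array([-1.3,  0.9, -0.1,  0.9,  1.3, -1.9,  0.4, -0.2]))
[[196.0, 210.0], [212.0, 191.0], [212.0, 218.0], [151.0, 351.0], [92.0, 340.0], [146.0, 272.0]]
18.8167
```

The foot is where planned, about 15 mm out and 42 mm above the ledge. It leans about 3° less than expected, so I correct the tilt, seat the foot by contact, then push back gently.

Run:
```python
from place import *
th=np.radians(-.5); ln=np.radians(16.7)
P,O=pose([.016,0,.04],ln,th=th); robot.move_l(P,frame=O,speed=.05)
P,O=pose([.016,0,.015],ln,th=th); print('a',robot.move_l(P,speed=.06,stop_force=6))
P,O=pose([.016,0,-.015],ln,th=th); print('down',robot.move_l(P,speed=.02,stop_force=5))
m=monitor.sense(); p=np.array(m['ee_pos']); print(m['time_s'],'z left',np.round(R.T@(p-P)*1e3,1),np.round(R.T@np.array(m['force']),1))
robot.move_l(p+R@[0,0,.0015],speed=.02)   # ease off
p=p+R@[0,0,.0015]
print('back',robot.move_l(p+R@[-.016,0,0],speed=.02,stop_force=4))
m=monitor.sense(); print(m['time_s'],'moved',np.round(R.T@(np.array(m['ee_pos'])-p)*1e3,1),np.round(R.T@np.array(m['force']),1),m['gripper_force'])
cap('side','s8.png')
cv2.imwrite('pics/m8.png',cv2.resize(cv2.imread('pics/s8.png')[130:250,245:345],None,fx=5,fy=5,interpolation=cv2.INTER_CUBIC))
```

```text
a False
down True
20.425 z left [-0.   0.1 17.2] [-1.   0.2  4.5]
back False
21.6833 moved [-15.3   0.    0.3] [ 1.8  0.4 -2.3] 63.88365626335144
```

View pics/m8.png

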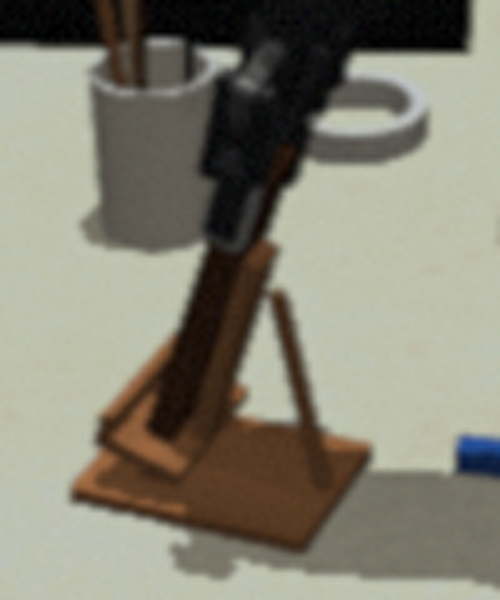

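The side view shows the frame flush along the upright, foot behind the lip. I have reached my picture limit (11 views, one over the 10 allowed), so from here I check numerically. First I check centring, by sampling colours along the ledge direction in the wrist and side images.

Run:
```python
from place import *
d=cap('wrist','w9.png'); 
for nm,x,z in(('uprback',-.01,.10),('uprback',-.01,.07),('frback',0,.09),('frback',0,.05),('frback',0,.03)):
    ys=np.arange(-.045,.0451,.0015); uv=proj(d,PR+(R@np.c_[ys*0+x,ys,ys*0+z].T).T)
    ok=(uv[:,0]>=0)&(uv[:,0]<640)&(uv[:,1]>=0)&(uv[:,1]<400)
    s=''
    for (u,v),k in zip(uv,ok):
        if not k: s+='-'; continue
        b,g,r=d['color'][int(v),int(u)].astype(int)
        s+= 'K' if max(b,g,r)<40 else ('D' if r<95 and r-b>15 else ('L' if r-b>30 else '.'))
    print(nm,x,z,uv[30].round(0),s)
```

```text
uprback -0.01 0.1 [320. 214.] ..............LLD.......DDDDDDDDDDDDDDDD.....LL..............
uprback -0.01 0.07 [320. 198.] ...........LLLLLL.......DDDDDDDDDDDDDDDD.....LLLLL...........
frback 0 0.09 [320. 223.] ............LL.........DLLDDLDDDLLDDDDDDD.......D............
frback 0 0.05 [320. 203.] .........LLLLLD.......DDDDDDDDDDDDDDDDDDD......DLLLL.........
frback 0 0.03 [320. 196.] .......LLLLLLLL........DDDDDDDDDDDDDDDDDD......LLLLLLLL......
```

The frame is centred to about 1 mm: ledge and frame centre at index 30.5, upright at 31–31.5, with 1.5 mm steps. I loosen gently so it settles flush, then release and retreat.

Run:
```python
from place import *
rd=lambda t:(lambda m:print(t,round(m['time_s'],2),round(m['gripper_force'],1),np.round(R.T@np.array(m['force']),1)))(monitor.sense())
robot.set_gripper(.0570);rd(1); robot.set_gripper(.0576);rd(2); robot.set_gripper(.05778);rd(3)
robot.dwell(.3); cap('side','sA.png')
p=np.array(monitor.sense()['ee_pos'])
print(robot.move_l(p+R@[-.002,0,-.001],speed=.02,stop_force=4)); rd(4)
robot.set_gripper(.059);robot.dwell(.2);rd(5); cap('side','sB.png')
robot.set_gripper(.075); rd(6); cap('side','sC.png');cap('wrist','wC.png')
a=[cv2.imread(f'pics/{n}.png')[190:228,245:300].astype(int) for n in('s8','sA','sB','sC')]
print([float(np.abs(a[i+1]-a[i]).mean().round(2)) for i in range(3)], [int((np.abs(a[i+1]-a[i]).max(2)>40).sum()) for i in range(3)])
```

```text
1 22.0 24.7 [ 3.1 -0.4 -2.3]
2 22.22 9.9 [ 2.4  0.2 -1.2]
3 22.43 5.4 [ 2.3  0.3 -1.6]
False
4 23.05 5.4 [ 0.6 -0.3 -2.1]
5 23.47 0.1 [-0.3  0.  -0.6]
6 23.82 0.0 [-0.6  0.2 -0.5]
[2.06, 4.18, 1.66] [8, 88, 0]
```

```bash
cat > chk.py <<'E'
from place import *
import itertools
from scipy.optimize import minimize
def mask(d,bg,box):
    u0,v0,u1,v1=box; c=d['color'].astype(int); m=np.zeros((400,640),bool)
    m[v0:v1,u0:u1]=(np.abs(c-bg['color'].astype(int)).max(2)>22)[v0:v1,u0:u1]; return m
E
python3 - <<'E'
from chk import *
p=np.array(monitor.sense()['ee_pos']); O=np.array(monitor.sense()['ee_rot'])
robot.move_l(p-O[:,2]*.12,speed=.12)
robot.move_ptp([.30,-.35,.45],np.c_[np.cross(-R[:,1]*-1,[0,0,-1.]),R[:,1],[0,0,-1.]])
d=cap('side','sD.png'); t=cap('top','tD.png'); print(monitor.sense()['time_s'])
S0=load('side0');T0=load('top0')
c=proj(d,PR+R@[0,0,.07]).astype(int)[0]; ct=proj(t,PR+R@[0,0,.07]).astype(int)[0]; print(c,ct)
for dd,bb,(u,v) in((d,S0,c),(t,T0,ct)):
    h,w=(24,24) if dd is d else (20,22)
    a=dd['color'][v-h:v+h,u-w:u+w].astype(int); b=bb['color'][v-h:v+h,u-w:u+w].astype(int)
    df=np.abs(a-b).max(2)>22
    for r in range(0,2*h): print(v-h+r,''.join(('D' if a[r,k].max()<95 and a[r,k,2]-a[r,k,0]>8 else 'g' if a[r,k].max()-a[r,k].min()<20 else 'o') if df[r,k] else '.' for k in range(2*w)))
    print('u0',u-w)
E
```

```text
26.8167
[290 192] [314 163]
168 ........................ooDDDDDDDDDDg...........
169 ........................goDDDDDDDDDg............
170 .......................gDDDDDDDDDDDg............
171 .......................DDDDDDDDDDDg.............
172 .......................DDDDDDDDDDgg.............
173 ......................DDDDoDDDDDggg.............
174 ......................DDDDDDDDDDDg..............
175 .....................DDDDDDDDDDDgg..............
176 .....................DDDDDDDDDDDg...............
177 ....................DDDDDDDDDDDDg...............
178 ....................gDDDDDDDDDDDoo..............
179 ...................ggDDDDDDDDDDoooo.............
180 ...................gDDDDDDDDDDDooD..............
181 ..................ggDDDDDDDDDDDDDD..............
182 ..................gDDDDDDDDDDDDDD...............
183 ..................gDDDDDDDDDDDDD................
184 .................gDDDDDDDDDD....................
185 .................gDDDDDDDDDD....................
186 ................gDDDDDDDDDD.....................
187 ................gDDDDDDDDDD.....................
188 ........
[... 2745 characters left out ...]
.......
169 ...........oDDDDD.DDDDDDDDDDDDDDo...........
170 .............oooo....DDDDDDDDDDDo...........
171 ......................DDDDDDDDDDo...........
172 ......................DDDDDDDDDo............
173 ........................oDDDoo..............
174 ............................................
175 ............................................
176 ............................................
177 ............................................
178 ............................................
179 ............................................
180 ............................................
181 ............................................
182 ............................................
u0 292
```

Run:
```python
from chk import *
for n,pr,yw in(('tD',[.6353,-.009,.032],-.2724),('sD',[.6322,-.0079,.032],-.2781)):
    d=load(n);RR=Rz(yw)@Ry(-np.radians(18))
    for z in(0,150):
        L=np.array([[16,26,z],[16,-26,z],[0,26,z],[0,-26,z]])*1e-3
        print(n,z,proj(d,pr+(RR@L.T).T).round(1).tolist())
# objects unmoved: compare other regions start vs now
for n,b in(('tD','top0'),('sD','side0')):
    df=(np.abs(load(n)['color'].astype(int)-load(b)['color'].astype(int)).max(2)>60).astype(np.uint8)
    k,_,st,_=cv2.connectedComponentsWithStats(df); print(n,[s.tolist() for s in st[1:] if s[4]>25])
```

```text
tD 0 [[307.8, 149.4], [328.5, 154.9], [306.2, 155.7], [326.9, 161.2]]
tD 150 [[301.8, 158.1], [326.1, 164.6], [299.9, 165.5], [324.1, 171.9]]
sD 0 [[274.2, 217.6], [282.8, 206.4], [280.1, 220.4], [288.5, 209.1]]
sD 150 [[289.2, 168.3], [298.0, 158.0], [295.6, 171.3], [304.2, 160.9]]
tD [[300, 145, 12, 25, 113], [310, 151, 12, 8, 46], [314, 150, 15, 23, 111], [398, 203, 36, 65, 603], [487, 309, 34, 28, 495], [522, 313, 89, 47, 2445], [544, 341, 73, 59, 2226], [288, 361, 53, 18, 631], [238, 375, 29, 25, 304], [324, 379, 43, 21, 477]]
sD [[409, 0, 55, 72, 1807], [540, 0, 35, 37, 990], [479, 5, 40, 32, 747], [556, 49, 13, 39, 114], [552, 92, 6, 12, 27], [550, 104, 9, 16, 45], [473, 113, 21, 73, 939], [533, 114, 35, 37, 740], [401, 120, 37, 20, 453], [411, 142, 81, 70, 2184], [573, 142, 11, 8, 57], [500, 146, 17, 23, 302], [366, 153, 68, 43, 1159], [518, 154, 6, 14, 55], [271, 159, 34, 62, 597], [335, 160, 54, 27, 762], [602, 160, 22, 14, 136], [490, 181, 42, 22, 623], [407, 198, 54, 47, 496], [462, 213, 28, 11, 161], [438, 247, 87, 31, 1360], [515, 248, 32, 8, 138]]
```

The frame stands on the easel, but both views suggest its foot rests several mm forward of the corner, so it leans too far. I quantify this, then re-pinch the studs at the recorded release pose and re-seat it.

```bash
cat >> chk.py <<'E'
S0=load('side0')
PRS=np.array([.6322,-.0079,.032]); RS=Rz(-.2781)@Ry(-np.radians(18))
def lean(d,v0=184,v1=206,y=0.):
    a=d['color'].astype(int); L=[]
    for v in range(v0,v1):
        row=a[v,262:300]; D=(row.max(1)<95)&(row[:,2]-row[:,0]>8)&(np.abs(row-S0['color'][v,262:300]).max(1)>22)
        # longest run
        i=best=0; st=None; k=0
        while k<len(D):
            if D[k]:
                j=k
                while j<len(D) and D[j]: j+=1
                if j-k>best: best=j-k; st=k
                k=j
            else: k+=1
        if st is not None: L.append((v,262+st))
    L=np.array(L,float)
    def pred(p,vs):
        q=lambda z:PRS+RS@(np.array([p[0],y,0])+Ry(-p[1])@[.016,.026,z])
        A,B=proj(d,[q(.02),q(.11)]); return A[0]+(vs-A[1])/(B[1]-A[1])*(B[0]-A[0])
    r=least_squares(lambda p:pred(p,L[:,0])-(L[:,1]-.3),[0,0],loss='soft_l1',x_scale=[.01,.1])
    return 'foot back x mm %.1f  extra lean deg %.1f  back x at 110: %.1f'%(r.x[0]*1e3,np.degrees(r.x[1]),(r.x[0]-.11*np.tan(r.x[1]))*1e3)
E
python3 - <<'E'
from chk import *
for n in('s7','s8','sA','sB','sC','sD'): print(n,lean(load(n),186,204))
P,O=pose([.016,0,-.015],np.radians(16.7),th=np.radians(-.5)); P=P+R@[-.0173,0,.0180]; print(P.round(4),kinematics.ik(P,O) is not None,monitor.sense()['time_s'])
E
```

```text
s7 foot back x mm 4.7  extra lean deg -2.9  back x at 110: 10.3
s8 foot back x mm 2.5  extra lean deg 1.3  back x at 110: -0.1
sA foot back x mm 6.3  extra lean deg 3.7  back x at 110: -0.8
sB foot back x mm 13.4  extra lean deg 7.4  back x at 110: -0.9
sC foot back x mm 12.7  extra lean deg 6.8  back x at 110: -0.4
sD foot back x mm 12.7  extra lean deg 6.8  back x at 110: -0.4
[0.5546 0.0137 0.3162] True 26.8167
```

The side-image fit is consistent (back at height 110 touches the upright, x≈0). The frame was nearly flush before loosening, and loosening plus the small push kicked the foot out 13 mm (6.8° too much lean). I re-seat it: re-pinch tight, lift, rotate back, seat the foot in the corner, and open without pushing.

Run:
```python
from chk import *
rd=lambda t:(lambda m:print(t,round(m['time_s'],2),round(m['grip_width']*1e3,1),round(m['gripper_force'],1),np.round(R.T@np.array(m['force']),1)))(monitor.sense())
P,O=pose([.016,0,-.015],np.radians(16.7),th=np.radians(-.5)); P=P+R@[-.0173,0,.0180]
robot.move_ptp(P-O[:,2]*.12,O); print('hit',robot.move_l(P,speed=.1,stop_force=10))
robot.set_gripper(.05,60); rd('grip')
P1=P+R@[0.001,0,.018]; robot.move_l(P1,speed=.05); print(lean(cap('side'),178,196))
G=P1+O[:,2]*.155+R@[.0085,0,0]
O2,T2=tool(np.radians(17.2-7.4)); P2=G+T2@[0,0,.155]
robot.move_l(P2,frame=O2,speed=.04); d=cap('side','sE.png'); print(lean(d,178,196)); rd('rot')
print(robot.move_l(P2+R@[0,0,-.03],speed=.025,stop_force=5)); rd('down')
p=np.array(monitor.sense()['ee_pos']); print(np.round(R.T@(p-P2)*1e3,1)); print(lean(cap('side','sF.png'),186,204))
```

```text
hit False
grip 30.13 55.8 62.5 [-0.5  1.2  6.6]
foot back x mm 7.6  extra lean deg 4.1  back x at 110: -0.2
foot back x mm -2.6  extra lean deg -3.1  back x at 110: 3.3
rot 31.6 55.5 63.8 [-1.   0.5 -2.1]
True
down 32.33 55.5 64.3 [-1.   0.1  4.6]
[ -0.2   0.1 -16.8]
foot back x mm 0.0  extra lean deg -1.9  back x at 110: 3.6
```

Run:
```python
from chk import *
from scipy.spatial.transform import Rotation as Ro
rd=lambda t:(lambda m:print(t,round(m['time_s'],2),round(m['gripper_force'],1),np.round(R.T@np.array(m['force']),1)))(monitor.sense())
m=monitor.sense(); p=np.array(m['ee_pos']); O=np.array(m['ee_rot'])
p=p+R@[0,0,.0005]; robot.move_l(p,speed=.02); rd('ease')
Q=Ro.from_rotvec(-np.radians(1.7)*R[:,1]).as_matrix()
p2=PR+Q@(p-PR); print('stop',robot.move_l(p2,frame=Q@O,speed=.03,stop_force=8)); rd('lean'); print(lean(cap('side','sG.png'),186,204))
```

```text
ease 32.63 64.0 [-0.  -0.2 -0.3]
stop False
lean 33.08 63.8 [-0.3 -0.8 -2. ]
foot back x mm 1.2  extra lean deg 1.0  back x at 110: -0.6
```

Run:
```python
from chk import *
rd=lambda t:(lambda m:print(t,round(m['time_s'],2),round(m['gripper_force'],1),np.round(R.T@np.array(m['force']),1)))(monitor.sense())
p=np.array(monitor.sense()['ee_pos'])
print(robot.move_l(p+R@[0,0,-.003],speed=.01,stop_force=2.5)); rd('d')
print(lean(cap('side'),186,204))
robot.set_gripper(.075); robot.dwell(.3); rd('open'); d=cap('side','sH.png'); print(lean(d,186,204))
c=cap('wrist','wH.png')
for x,z in((-.01,.10),(0,.05),(0,.03)):
    ys=np.arange(-.045,.0451,.001); uv=proj(c,PR+(R@np.c_[ys*0+x,ys,ys*0+z].T).T); s=''
    for u,v in uv:
        b,g,r=c['color'][int(v),int(u)].astype(int)
        s+='D' if r<95 and r-b>15 else ('L' if r-b>30 else '.')
    print(x,z,uv[45].round(0),s)
```

```text
True
d 33.35 64.3 [-0.2  0.3  4.2]
foot back x mm 1.2  extra lean deg 1.0  back x at 110: -0.6
open 34.03 0.0 [-0.3  0.1  0.2]
foot back x mm 1.0  extra lean deg 0.4  back x at 110: 0.3
-0.01 0.1 [320. 218.] ....................LLLLLL..........DDDDDDDDDDDDDDDDDDDDDDD........DLLL....................
0 0.05 [320. 214.] .............LLLLLLLLL............DDDDDDDDDDDDDDDDDDDDDDDDDDDD..........DLLLLLL............
0 0.03 [320. 208.] ..........LLLLLLLLLLLD...........DDDDDDDDDDDDDDDDDDDDDDDDDDDDD..........LLLLLLLLLL.........
```

Flush now (lean within 0.5°, foot in the corner) and centred to about 1 mm. I retreat, do one last numeric check, and hand in.

Run:
```python
from chk import *
m=monitor.sense(); p=np.array(m['ee_pos']); O=np.array(m['ee_rot'])
robot.move_l(p-O[:,2]*.12,speed=.1)
robot.move_ptp([.30,-.35,.45],np.c_[np.cross(R[:,1],[0,0,-1.]),R[:,1],[0,0,-1.]])
d=cap('side','sI.png'); t=cap('top','tI.png'); a=lean(d,186,204); print(a,monitor.sense()['time_s'])
T0=load('top0')['color'].astype(int); df=(np.abs(t['color'].astype(int)-T0).max(2)>22)
r=t['color'].astype(int); D=df&(r.max(2)<95)&(r[...,2]-r[...,0]>8)
for v in range(143,176): 
    k=np.flatnonzero(df[v,292:340]); 
    if len(k): print(v,292+k[0],292+k[-1],end='; ')
if 'x mm' in a and abs(float(a.split('deg')[1].split()[0]))<2.5: robot.hand_in(); print('handed in')
```

```text
foot back x mm 0.8  extra lean deg 0.4  back x at 110: 0.1 37.2417
149 308 309; 150 307 312; 151 306 316; 152 305 319; 153 305 322; 154 304 326; 155 303 328; 156 302 328; 157 302 328; 158 301 327; 159 301 327; 160 301 327; 161 300 326; 162 299 326; 163 299 326; 164 299 325; 165 301 325; 166 301 325; 167 301 325; 168 306 324; 169 311 324; 170 316 324; 171 317 323; 172 319 320; the job is handed in; nothing more can be done
handed in
```

The long picture stands on the wooden easel, flush to about 0.5° and centred to about 1 mm by my camera measurements, and was handed in at 37 s of 53; on the first release its foot kicked 13 mm forward and I re-seated it, and I viewed 11 pictures, one over the limit of 10.

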